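Draw the teal-capped vial forward with the reach hook and stand it in the counting tray

ROBOT

A 6-joint arm with a two-finger parallel gripper is mounted at the origin on a cart in front of the work surface, level with it; the furniture and walls round the work are solid. World frame = base frame: x ahead of the robot, y to its left, z up, the work surface at z = 0. Lengths are in mm, angles in rad, forces in N, time in s.
With the tool pointing down it reaches from about 375 to 900 mm from the base axis. Payload 3.1 kg.
Tool frame: the origin (TCP) lies midway between the tips of the shut fingers; the grasp point (between the pads) lies 19 mm behind it; z points along the fingers, y is the direction in which the jaws open and shut (so a half turn about z gives the same grasp; the last joint's range is limited). The gripper opens to 85 mm and grips with 20 to 120 N. Pads are 22 mm wide; open, the fingers measure 114 mm over their backs; the gripper's body (76 mm by 85 mm) begins 54 mm behind the grasp point. The pads swing forward as they close: fully open they stand 13 mm farther back than shut.
Start: joints at [1.089, 0.527, 1.433, -0, 1.181, -0.178], TCP at [186.33, 596.555, 231.31] pointing down, gripper open.
Joint ranges: [-3.08, 3.08], [-0.75, 2.2], [0.22, 2.44], [-1.43, 4.57], [0, 2.65], [-2.85, 2.85]. Speed limits (rad/s): [2.79, 2.79, 3.14, 3.14, 3.14, 3.14].

INTERFACE

Orientations are given as a 3x3 rotation matrix whose columns are the frame's x, y, z axes.
In Python, from plant import status, optics, r gives the robot as it stands.
- The arm moves only by the shell command python3 -m handwheel 'ROWS'. ROWS is JSON, a list of rows, each a list of 3 entries, a list of its own where there are three numbers: the turn, a rotation vector about the tool's x, y, z in degrees, then the shift along the tool's x, y, z in cm, then the closure, from -1 (fully open) to 1 (shut). In form: [[[wx, wy, wz], [x, y, z], hand], ...]. A call has 1 to 8 rows; each row is the pose to reach, as a shift and turn from the pose measured when the call began, along the tool's axes at that moment; what a row does not reach only later rows make up. A row lasts 1/8 s, in which the tool goes at most 62.5 mm and 10.7 degrees, less where a joint would pass 70% of its speed; a pose out of reach is approached as far as the arm can. A call with a gripper value outside its range is refused whole. The fingers move at their own pace and stop on an object; the grip force is fixed at half the most. Time passes only in rows, so rows that repeat a pose let the fingers close. It gives the time, the measured TCP pose, the force and the opening at its end, in the units of the state.
- status.get_obs(): the state, without advancing time (a new reading comes with each control period).
- optics.capture(name): name is "scene" or "top" or "wrist"; returns (picture, depth): 480x640x3 uint8, blue, green, red; 480x640 float32, mm along the optical axis (not along the pixel's ray), 0 where there is no reading.
- optics.camera_params(name): a dict with "fovy" (degrees; the focal length in pixels is half the picture's height over the tangent of half this angle, whatever the lens; pixels are square), "cx", "cy" (the principal point, pixels), "distortion" ([k1, k2, p1, p2, k3] as OpenCV has them; the pictures are not rectified), "camera_from_world" (4x4, takes a point from world to camera coordinates); the wrist camera has in their place "mount" (4x4, takes a point from camera to tool coordinates, whose origin is the TCP and whose axes are the flange's). Camera axes: x right, y up, looking along -z (the intrinsics and any distortion apply to the point x, -y, -z); pixel columns grow to the right and rows downward; lengths in mm; the calibration is good to about 2 mm. A picture is of the moment at which its call begins: read the wrist's pose just before it. camera_params takes no time and is no camera call.
- r.job_done(): hands the job in, once; it reports no verdict.
Trained networks look in the newest picture that a camera, given by its name, has taken for a name from the list of things; names that differ only in an ending like _2 or _b are one class to them, and where a whole thing is asked for, a point or a joint stands for the part that bears it (a point fixed in the world has none). Each returns a list of dicts, best first, with "score" (0 to 1); they miss things now and then, are a little off and sometimes report something else, mostly with a low value. They report only what shows in the picture. A call takes as long as a camera call. They do not tell look-alikes from the thing itself.
- optics.recognise(target, camera): "rect" ([left, top, right, bottom] in pixels, round what is visible of it).
- optics.silhouettes(target, camera): "mask" (480x640 bool, what is visible of it) and "rect" ([left, top, right, bottom] in pixels, round what is visible of it).
- optics.spot_point(target, camera): "location" ([row, column] in pixels: a listed point, or the origin of a listed thing).
The state is a dict: "t": time; "joint_pos": joint angles; "joint_velocities": joint speeds; "tau": joint torques, N m; "eef_pos": TCP position; "tcp_rot": TCP orientation; "ft_force": force on the tool from outside, world axes, zero at the start; "moment": the same for the moment, N m; "finger_gap": opening from 0.0 (shut) to 1.0 (fully open).
Only numpy, scipy, OpenCV 4.12 (cv2) and the standard library are available. Lean on these libraries where they do the work, as an engineer would, in place of code of your own. Each camera call takes 0.05 s, during which the arm holds its last target.

TASK

The vial with the dark teal cap stands too far back to be gripped safely: take the reach hook by its orange grip, set the crook round the vial, and draw it, standing, at least 10 cm towards you before the gripper touches it. Then lay the hook flat on the table, take the vial and stand it upright on the floor of the white counting tray. Leave the pale-capped vial standing where it is.

Things in the scene. Friction and masses are not known exactly. Their poses are not given: they have to be found in the camera images.
- hook_grip (a point): Reach hook, loose, 180 g, lying flat as it is used. This point: centre of its orange grip block (74 long, 24 wide, 44 mm tall; the point is 22 mm up). x points along the hook to the crook, z up. Grip from above across the 24 mm width (along y); centre of mass about 5 mm ahead. A 10 mm thick steel rod runs forward from the block's foot, its underside level with the block's, to the crook 170 mm ahead.
- hook_crook (a point): Centre of the hook's flat steel crook: 170 mm ahead of hook_grip on its x axis, 5 mm up, same axes. A half circle, 32 mm inner, 42 mm outer radius, 10 mm thick, closed on its far (+x) side, open towards the grip. Lowered from above it drops round a standing vial; pulled back, it meets the vial near its foot. The +y arm joins the rod; the -y arm ends 15 mm back from the centre.
- vial_center (a point): The vial to fetch: white with a dark teal cap and a green band, a cylinder 31 mm in diameter and 62 mm tall, about 35 g, loose, standing at the back of the table. This point is its centre, 31 mm above its foot; z up its axis.
- pale_vial_center (a point): The other vial, to be left alone: same shape and size, white with a very pale, nearly white cap, loose, standing at the back of the table at least 110 mm from the other. This point is its centre, 31 mm up; z up.
- tray_floor (a point): White counting tray, fixed, 213 (its x) by 283 (its y) by 45 mm tall, open above. This point is the middle of the tray, 4 mm above the table; the floor to stand things on is 6 to 7 mm above the table. The flat floor reaches 75 mm from the middle either way along x and 98 mm along y; sloping walls beyond.
Not all that is in view belongs to the job. What is shaped like the part that bears vial_center but red is not meant.

How it is judged:
By the outcome, as a careful person would: the job done as asked, in the order asked, and still so for the second after the job is handed in, with the robot touching nothing.
It also fails if it takes over 64 s, if anything falls off the work surface, if the arm or the gripper's body presses on something with over 40 N, if the wrist force passes 120 N, or if a joint passes its speed limit or range.

## Working session

There is one attempt and no reset: what is moved stays moved. The work goes in short steps, Python scripts to look and compute and a shell command to move; the robot and the scene stay as the last step left them, time stands still between calls to the robot, and variables do not carry over. Pictures are saved under pics/ and viewed, and the job is handed in when it is done.

```bash
ls; mkdir -p pics; cat > h.py <<'E'
import numpy as np, cv2
from plant import status, optics, r
def cam(name):
    p=optics.camera_params(name)
    f=240/np.tan(np.radians(p["fovy"])/2)
    K=np.array([[f,0,p["cx"]],[0,f,p["cy"]],[0,0,1]]);D=np.array(p["distortion"],float)
    if "camera_from_world" in p: T=np.linalg.inv(np.array(p["camera_from_world"]))
    else:
        o=status.get_obs();W=np.eye(4);W[:3,:3]=np.array(o["tcp_rot"]);W[:3,3]=o["eef_pos"];T=W@np.array(p["mount"])
    return K,D,T
def ray(c,row,col):
    K,D,T=c
    u=cv2.undistortPoints(np.array([[[col,row]]],float),K,D)[0,0]
    d=T[:3,:3]@np.array([u[0],-u[1],-1.]);return T[:3,3],d
def at_z(c,row,col,z):
    o,d=ray(c,row,col);return o+d*(z-o[2])/d[2]
def at_d(c,row,col,dep):
    o,d=ray(c,row,col);return o+d*dep
def proj(c,P):
    K,D,T=c;q=np.linalg.inv(T)@np.append(P,1);q=q[:3]*[1,-1,-1]
    return cv2.projectPoints(q.reshape(1,1,3),np.zeros(3),np.zeros(3),K,D)[0][0,0]
E
python3 - <<'E'
from h import *
o=status.get_obs();print(o)
for n in("scene","top"):
    c=cam(n);im,d=optics.capture(n);cv2.imwrite(f"pics/{n}0.png",im);np.save(f"{n}0.npy",d)
    print(n,c[2].round(2).tolist())
    for t in("hook_grip","hook_crook","vial_center","pale_vial_center","tray_floor"):
        z={"hook_grip":22,"hook_crook":5,"tray_floor":4}.get(t,31)
        for k in optics.spot_point(t,n)[:4]:
            print(t,round(k["score"],2),np.round(k["location"],1),at_z(c,*k["location"],z).round(1))
print(status.get_obs()["t"])
E
```

```text
pics
{'t': 0.0, 'joint_pos': array([ 1.08952203e+00,  5.28503411e-01,  1.43392040e+00, -1.35262604e-05,
        1.18141087e+00, -1.78474800e-01]), 'joint_velocities': array([-4.39595829e-04, -1.96577610e-05,  6.18981284e-04,  1.62523952e-03,
        6.77552818e-04,  3.66726971e-04]), 'tau': array([-7.36849711e-05, -4.42339075e+01, -1.78027743e+01, -1.75529685e-04,
        8.21525522e-03, -1.25207117e-05]), 'eef_pos': array([185.98732801, 595.91943111, 230.30499646]), 'tcp_rot': array([[-9.54506775e-01,  2.98187460e-01, -1.02675989e-03],
       [ 2.98188979e-01,  9.54504772e-01, -1.99313344e-03],
       [ 3.85719820e-04, -2.20862786e-03, -9.99997487e-01]]), 'ft_force': array([ 1.16880358, -1.0186658 ,  0.19992674]), 'moment': array([0.00585505, 0.01545701, 0.03718678]), 'finger_gap': 1.0014297353350063}
scene [[0.81, 0.3, -0.51, 171.61], [-0.59, 0.38, -0.71, -548.71], [-0.02, 0.87, 0.48, 486.57], [0.0, 0.0, 0.0, 1.0]]
hook_grip 0.63 [354.8 293.3] [ 434.9 -121.    22. ]
hook_crook 0.62 [309.2 372.8] [617.9 -95.9   5. ]
vial_center 0.63 [286.1 461.8] [ 762.7 -167.9   31. ]
vial_center 0.57 [260.3 434.6] [793.6 -79.9  31. ]
pale_vial_center 0.78 [245.8 395.7] [776.    7.6  31. ]
tray_floor 0.84 [240.6 222.9] [524.9 299.5   4. ]
top [[0.01, 0.99, -0.11, 506.58], [-1.0, 0.01, -0.01, 47.39], [-0.01, 0.11, 0.99, 1037.03], [0.0, 0.0, 0.0, 1.0]]
hook_grip 0.56 [318.8 412.3] [ 443.2 -119.9   22. ]
hook_grip 0.28 [166.7 429.8] [ 770.4 -160.1   22. ]
hook_crook 0.67 [242.4 400.6] [605.7 -98.2   5. ]
vial_center 0.76 [156.2 393.7] [790.3 -80.4  31. ]
vial_center 0.72 [165.8 431.1] [ 770.1 -161.1   31. ]
pale_vial_center 0.52 [165.2 356.1] [769.4   0.8  31. ]
tray_floor 0.9 [277.4 224.2] [525. 283.   4.]
0.6
```

View pics/scene0.png

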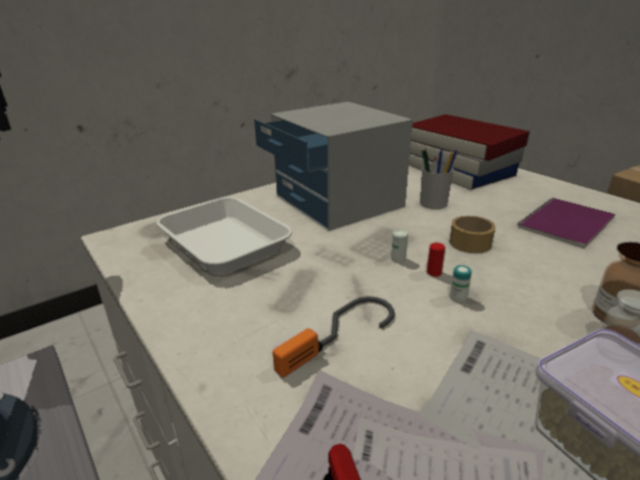

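View pics/top0.png

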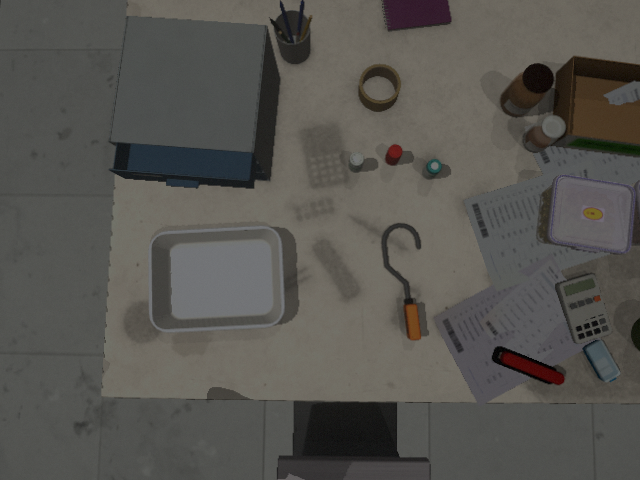

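```bash
python3 - <<'E'
import cv2,numpy as np
a=cv2.imread("pics/scene0.png")[210:330,340:520];b=cv2.imread("pics/top0.png")[120:340,330:470]
a=cv2.resize(a,None,fx=2.4,fy=2.4,interpolation=2)
b=cv2.resize(b,None,fx=2.5,fy=2.5,interpolation=2)
H=550;out=np.zeros((H,800,3),np.uint8);out[:a.shape[0],:a.shape[1]]=a;w=b.shape[1];out[:550,800-w:]=b
cv2.imwrite("pics/crop0.png",out)
E
```

```text
(no output)
```

View pics/crop0.png

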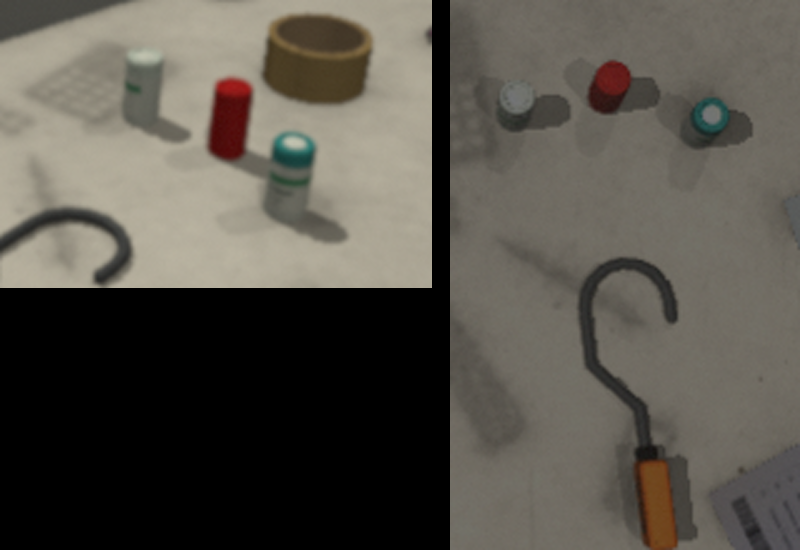

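Candidates for the vial (scene px): pale cap (400,246), red decoy (436,260), teal cap with green band (461,284). In the top view they are at (356,162), (394,155) and (433,168). I choose the teal one; the crop confirms its teal cap and green band. Only one hook is in view: grip (412,320) and crook (402,240) in top. The red knife at (528,366) is not it.

```bash
python3 - <<'E'
from h import *
for n in("top","scene"):
    c=cam(n);im=cv2.imread(f"pics/{n}0.png");d=np.load(f"{n}0.npy")
    h=cv2.cvtColor(im,cv2.COLOR_BGR2HSV)
    m=cv2.inRange(h,(5,150,70),(18,255,255))
    k,l,s,_=cv2.connectedComponentsWithStats(m);j=1+np.argmax(s[1:,4]);ys,xs=np.where(l==j)
    P=np.array([at_d(c,y,x,d[y,x]) for y,x in zip(ys,xs) if d[y,x]>0])
    print(n,s[j],np.percentile(P[:,2],[5,50,95]))
    Q=P[P[:,2]>38] ;print(len(Q),cv2.minAreaRect(Q[:,:2].astype(np.float32)))
    # dark rod
    m=(h[...,2]<75)&(h[...,1]<120)
    if n=="top":
        ys,xs=np.where(m[215:300,370:425]);ys+=215;xs+=370
        P=np.array([at_z(c,y,x,8) for y,x in zip(ys,xs)])
        print(len(P),P.min(0),P.max(0))
        A=P[P[:,0]>P[:,0].max()-45][:,:2]
        # circle fit
        X=np.c_[2*A,np.ones(len(A))];s=np.linalg.lstsq(X,(A**2).sum(1),rcond=None)[0];print("circle",s[:2],np.sqrt(s[2]+s[:2]@s[:2]))
    # vial caps
    for nm,lo,hi in(("teal",(80,80,40),(100,255,255)),):
        m=cv2.inRange(h,lo,hi);k,l,s,_=cv2.connectedComponentsWithStats(m)
        for j in range(1,k):
            if s[j,4]>25:
                ys,xs=np.where(l==j);P=np.array([at_d(c,y,x,d[y,x]) for y,x in zip(ys,xs) if d[y,x]>0])
                print(nm,s[j],P.mean(0),P.min(0),P.max(0))
E
```

```text
top [406 304  15  36 404] [39.66512017 43.55189269 46.82020634]
397 ((438.80316162109375, -117.7358627319336), (72.13726043701172, 23.664627075195312), 7.006006717681885)
690 [ 483.96791101 -139.83676066    8.        ] [647.89073144 -55.31437453   8.        ]
circle [608.1630175 -97.4587834] 36.13953284906294
teal [427 159  15  15 111] [ 761.63245337 -159.9801713    61.36657602] [ 747.89099571 -175.57224489   56.0090963 ] [ 777.48708277 -146.28364941   66.18695174]
scene [ 273  329   45   48 1216] [ 9.98238264 38.38995448 45.43754627]
608 ((439.01324462890625, -121.11494445800781), (71.34525299072266, 24.212383270263672), 6.785595417022705)
teal [271 121  23  16  90] [757.82911217 401.31078911 199.98635606] [697.6797111  292.45224947 178.36789676] [818.08901388 443.59859558 222.75803786]
teal [291 127  14  23  92] [768.58381766 340.62697898 186.53701624] [691.39182987 208.24419108 154.77080147] [850.2059148  440.19387798 222.0614475 ]
teal [277 134  17  20  60] [696.77735362 281.16662305 200.27627552] [686.38169682 253.45033439 172.77513781] [701.90681038 331.05672309 221.42131948]
t
[... 807 characters left out ...]
76948306] [743.09836981 225.46755544  88.4331381 ] [748.19610237 271.91616816 119.37672188]
teal [305 196  13  12  49] [746.41152285 262.50641732  51.97756712] [742.98175944 233.96562192  26.24987913] [748.96335178 291.8264057   70.38317597]
teal [317 203   9  10  26] [743.43102842 218.93066089  52.09806117] [741.46074388 201.27954919  35.02219703] [745.55133464 236.38322483  69.93891918]
teal [319 211   8  13  35] [742.83453908 211.84701149  27.86991079] [740.97181205 197.18868084  13.28859159] [746.92017359 232.63215301  47.11890395]
teal [454 266  17  14 134] [ 756.00625901 -167.66697038   59.19519208] [ 748.46433117 -178.43612598   51.82841696] [ 776.24775215 -149.42397269   65.51422633]
```

```bash
cat >> h.py <<'E'
from scipy.spatial.transform import Rotation as Ro
def rel(*wps):
    "wps: (x,y,z,yaw of tool x in deg), tool down"
    o=status.get_obs();R=np.array(o["tcp_rot"]);p=np.array(o["eef_pos"])
    print("t",o["t"],"now",p.round(1),"yaw",np.degrees(np.arctan2(R[1,0],R[0,0])).round(2),"gap",round(o["finger_gap"],3),"F",o["ft_force"].round(1),"q",o["joint_pos"].round(2))
    for x,y,z,w in wps:
        w=np.radians(w);G=np.c_[[np.cos(w),np.sin(w),0],[np.sin(w),-np.cos(w),0],[0,0,-1]]
        print((x,y,z),Ro.from_matrix(R.T@G).as_rotvec(degrees=True).round(1).tolist(),(R.T@(np.array([x,y,z])-p)/10).round(2).tolist())
E
python3 -c "
from h import *
rel((450,300,230,175),(480,100,230,186.9),(440,-119.5,140,186.9))"
```

```text
t 0.6 now [186.3 596.6 231.3] yaw 162.65 gap 1.0 F [-0.8 -0.2  0.4] q [ 1.09  0.53  1.43  0.    1.18 -0.18]
(450, 300, 230) [0.0, 0.0, -12.4] [-34.01, -20.44, 0.13]
(480, 100, 230) [0.0, 0.0, -24.3] [-42.84, -38.64, 0.13]
(440, -119.5, 140) [0.0, 0.0, -24.3] [-45.57, -60.78, 9.13]
```

```bash
python3 -m handwheel '[[[0,0,-3],[-6,-3,0],-1],[[0,0,-5],[-11,-6,0],-1],[[0,0,-7],[-17,-10,0],-1],[[0,0,-9],[-23,-13,0],-1],[[0,0,-11],[-28,-17,0],-1],[[0,0,-12.4],[-34,-20.4,0],-1],[[0,0,-15],[-37,-25,0],-1],[[0,0,-18],[-39,-30,0],-1]]'
python3 -c "
from h import *
rel((480,100,230,186.9),(445,-119.5,140,186.9))"
```

```text
t: 1.6
eef_pos: [470.8, 195.8, 231.6]
tcp_rot: [[-1.0, -0.013, 0.003], [-0.013, 1.0, 0.0], [-0.003, 0.0, -1.0]]
ft_force: [0.6, -0.3, -0.1]
finger_gap: 0.997
t 1.6 now [470.8 195.8 231.6] yaw -179.27 gap 0.997 F [ 0.6 -0.3 -0.1] q [ 0.17  0.37  1.72 -0.    1.05 -1.41]
(480, 100, 230) [0.0, 0.2, -6.2] [-0.8, -9.59, 0.16]
(445, -119.5, 140) [0.0, 0.2, -6.2] [3.0, -31.49, 9.15]
```

```bash
python3 -m handwheel '[[[0,0,-2],[0,-6,0.5],-1],[[0,0,-4],[0.5,-12,1.5],-1],[[0,0,-6.2],[1,-18,3],-1],[[0,0,-6.2],[2,-24,5],-1],[[0,0,-6.2],[3,-29,7.5],-1],[[0,0,-6.2],[3.4,-31.5,9.2],-1],[[0,0,-6.2],[3.4,-31.5,9.2],-1],[[0,0,-6.2],[3.4,-31.5,9.2],-1]]'
python3 - <<'E'
from h import *
c=cam("wrist");im,d=optics.capture("wrist");cv2.imwrite("pics/w1.png",im);np.save("w1.npy",d)
h=cv2.cvtColor(im,cv2.COLOR_BGR2HSV)
m=cv2.inRange(h,(5,150,60),(18,255,255));k,l,s,_=cv2.connectedComponentsWithStats(m);j=1+np.argmax(s[1:,4]);ys,xs=np.where(l==j)
P=np.array([at_d(c,y,x,d[y,x]) for y,x in zip(ys,xs) if d[y,x]>0]);Q=P[(P[:,2]>38)]
print(s[j],P[:,2].max(),len(Q),cv2.minAreaRect(Q[:,:2].astype(np.float32)))
rel((439,-119.5,10,186.9))
E
```

```text
t: 2.6
eef_pos: [441.2, -119.1, 139.8]
tcp_rot: [[-0.993, -0.121, 0.003], [-0.121, 0.993, 0.0], [-0.003, 0.0, -1.0]]
ft_force: [-0.1, 0.8, 0.7]
finger_gap: 1.0
[ 305  177   36  113 3809] 45.74288973494839 3630 ((438.8004455566406, -119.59014892578125), (72.63601684570312, 23.0789852142334), 6.927337646484375)
t 2.65 now [ 441.4 -118.8  140. ] yaw -173.01 gap 1.001 F [ 0.3  0.9 -0. ] q [-0.51  0.46  1.94  0.    0.74 -2.2 ]
(439, -119.5, 10) [-0.0, 0.2, 0.1] [0.29, -0.03, 13.0]
```

View pics/w1.png

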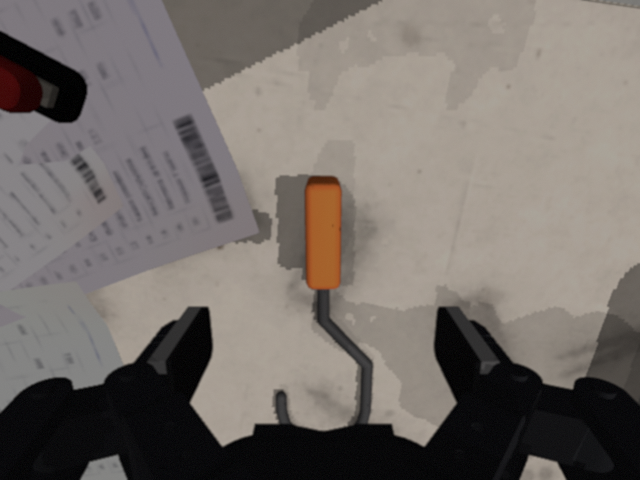

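```bash
python3 -m handwheel '[[[0,0.2,0],[0,0,5],-1],[[0,0.2,0],[0,0,10],-1],[[0,0.2,0],[0.05,0,12.6],-1],[[0,0.2,0],[0.05,0,13.3],-1],[[0,0.2,0],[0.05,0,13.4],-0.5],[[0,0.2,0],[0.05,0,13.4],0],[[0,0.2,0],[0.05,0,13.4],1],[[0,0.2,0],[0.05,0,13.4],1]]'
python3 -m handwheel '[[[0,0,0],[0,0,0],1],[[0,0,0],[0,0,0],1],[[0,0,0],[0,0,0],1],[[0,0,0],[0,0,0],1]]'
```

```text
t: 3.65
eef_pos: [442.0, -119.2, 7.1]
tcp_rot: [[-0.993, -0.122, 0.002], [-0.122, 0.993, -0.001], [-0.002, -0.002, -1.0]]
ft_force: [-0.1, 1.0, 6.1]
finger_gap: 0.272
t: 4.15
eef_pos: [442.0, -119.3, 7.1]
tcp_rot: [[-0.993, -0.122, 0.002], [-0.122, 0.993, -0.001], [-0.002, -0.002, -1.0]]
ft_force: [-0.6, -0.3, 0.5]
finger_gap: 0.275
```

```bash
python3 -m handwheel '[[[0,0,0],[0,0,-1],1],[[0,0,0],[0,0,-3],1],[[0,0,0],[0,0,-6],1],[[0,0,0],[0,0,-9],1],[[0,0,0],[0,0,-11.5],1],[[0,0,0],[0,0,-11.5],1],[[0,0,0],[0,0,-11.5],1]]'
python3 -c "
from h import *
rel((520,-140,122,183),(596,-162,122,180))"
```

```text
t: 5.03
eef_pos: [441.2, -118.8, 121.7]
tcp_rot: [[-0.993, -0.122, 0.001], [-0.122, 0.993, -0.001], [-0.001, -0.001, -1.0]]
ft_force: [-0.6, 0.3, -2.1]
finger_gap: 0.274
t 5.025 now [ 441.2 -118.8  121.7] yaw -173.02 gap 0.274 F [-0.6  0.3 -2.1] q [-0.51  0.49  1.95 -0.    0.7  -2.2 ]
(520, -140, 122) [-0.1, 0.1, 4.0] [-7.57, -3.06, -0.02]
(596, -162, 122) [-0.1, 0.1, 7.0] [-14.84, -6.17, -0.01]
```

```bash
python3 -m handwheel '[[[0,0,1],[-2,-0.8,0],1],[[0,0,3],[-5,-2,0],1],[[0,0,5],[-9,-4,0],1],[[0,0,6],[-12.5,-5.2,0],1],[[0,0,7],[-14.8,-6.2,0],1],[[0,0,7],[-14.8,-6.2,0],1],[[0,0,7],[-14.8,-6.2,0],1]]'
python3 - <<'E'
from h import *
rel()
for n in("top","scene","wrist"):
    c=cam(n);im,d=optics.capture(n);cv2.imwrite(f"pics/{n}2.png",im);np.save(f"{n}2.npy",d)
a=cv2.resize(cv2.imread("pics/top2.png")[120:320,330:470],None,fx=2.5,fy=2.5)
b=cv2.resize(cv2.imread("pics/scene2.png")[180:360,300:520],None,fx=2,fy=2)
o=np.zeros((500,790,3),np.uint8);o[:500,:350]=a;o[:360,350:790]=b;cv2.imwrite("pics/c2.png",o)
# crook circle in top view at hook top z
c=cam("top");im=cv2.imread("pics/top2.png");d=np.load("top2.npy")
h=cv2.cvtColor(im,cv2.COLOR_BGR2HSV)
P=[]
for y in range(120,260):
    for x in range(380,470):
        if d[y,x]>0 and h[y,x,2]<90:
            p=at_d(c,y,x,d[y,x])
            if p[2]>85 and p[0]>690: P.append(p)
P=np.array(P);print(len(P))
if len(P)>20:
    print(P.min(0),P.max(0),np.median(P[:,2]))
    A=P[P[:,0]>P[:,0].max()-40][:,:2];X=np.c_[2*A,np.ones(len(A))];s=np.linalg.lstsq(X,(A**2).sum(1),rcond=None)[0];print("circle",s[:2],np.sqrt(s[2]+s[:2]@s[:2]))
E
```

```text
t: 5.9
eef_pos: [593.4, -161.4, 120.2]
tcp_rot: [[-1.0, 0.0, -0.004], [0.0, 1.0, 0.001], [0.004, 0.001, -1.0]]
ft_force: [-0.6, 0.1, -1.6]
finger_gap: 0.271
t 5.9 now [ 593.4 -161.4  120.2] yaw 180.0 gap 0.271 F [-0.6  0.1 -1.6] q [-0.45  0.65  1.55 -0.    0.94 -2.02]
518
[ 690.01272432 -200.19039879  114.74958257] [ 800.0994727  -118.10855881  126.12292219] 121.04537723810506
circle [ 759.98987616 -159.25717372] 36.14241589890454
```

View pics/c2.png

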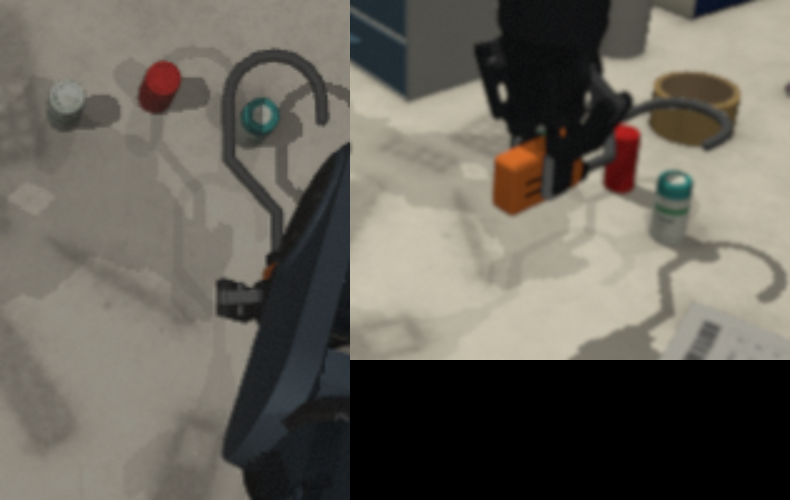

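View pics/wrist2.png

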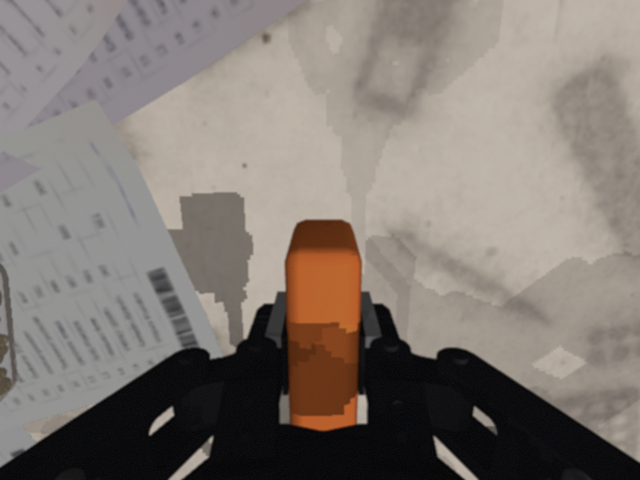

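```bash
python3 -c "
from h import *
rel((596,-163,122,180),(596,-163,9.5,180))"
```

```text
t 6.05 now [ 594.  -161.7  121.3] yaw 179.98 gap 0.276 F [-0.5 -0.2 -1.5] q [-0.45  0.65  1.55 -0.    0.94 -2.02]
(596, -163, 122) [0.0, -0.1, -0.0] [-0.2, -0.13, -0.07]
(596, -163, 9.5) [0.0, -0.1, -0.0] [-0.21, -0.13, 11.18]
```

```bash
python3 -m handwheel '[[[0,0,0],[-0.3,-0.2,0],1],[[0,0,0],[-0.3,-0.2,2],1],[[0,0,0],[-0.3,-0.2,5],1],[[0,0,0],[-0.3,-0.2,8],1],[[0,0,0],[-0.3,-0.2,10],1],[[0,0,0],[-0.3,-0.2,11.2],1],[[0,0,0],[-0.3,-0.2,11.2],1],[[0,0,0],[-0.3,-0.2,11.2],1]]'
cat > look.py <<'E'
from h import *
import sys
k=sys.argv[1];rel()
im,d=optics.capture("top");im2,_=optics.capture("scene")
a=cv2.resize(im[120:340,330:470],None,fx=2.5,fy=2.5)
b=cv2.resize(im2[200:390,290:515],None,fx=2,fy=2)
o=np.zeros((550,800,3),np.uint8);o[:550,:350]=a;o[:380,350:800]=b;cv2.imwrite(f"pics/c{k}.png",o)
E
python3 look.py 3
```

```text
t: 7.05
eef_pos: [597.6, -164.0, 10.2]
tcp_rot: [[-1.0, 0.0, 0.0], [0.0, 1.0, -0.001], [-0.0, -0.001, -1.0]]
ft_force: [-0.6, -0.2, -1.0]
finger_gap: 0.273
t 7.05 now [ 597.6 -164.    10.2] yaw 179.99 gap 0.273 F [-0.6 -0.2 -1. ] q [-0.45  0.82  1.58 -0.    0.74 -2.02]
```

View pics/c3.png

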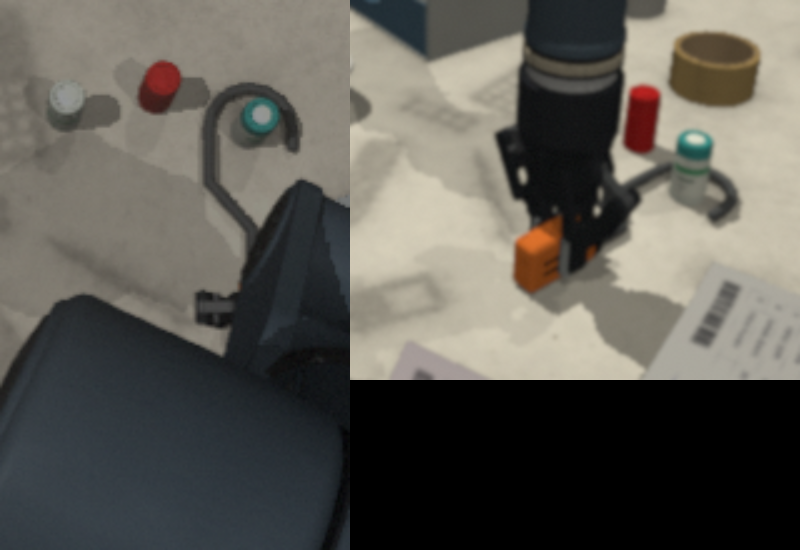

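```bash
python3 -m handwheel '[[[0,0,0],[0.4,0,0],1],[[0,0,0],[0.8,0,0],1],[[0,0,0],[1.2,0,0],1],[[0,0,0],[1.6,0,0],1],[[0,0,0],[2.0,0,0],1],[[0,0,0],[2.5,0,0],1],[[0,0,0],[3.1,0,0],1],[[0,0,0],[3.7,0,0],1]]'
python3 look.py 4
```

```text
t: 8.15
eef_pos: [560.1, -164.0, 10.4]
tcp_rot: [[-1.0, 0.0, 0.0], [0.0, 1.0, -0.001], [-0.0, -0.001, -1.0]]
ft_force: [-0.8, -0.1, -1.8]
finger_gap: 0.276
t 8.15 now [ 560.1 -164.    10.4] yaw 179.98 gap 0.276 F [-0.8 -0.1 -1.8] q [-0.48  0.8   1.68 -0.    0.67 -2.05]
```

View pics/c4.png

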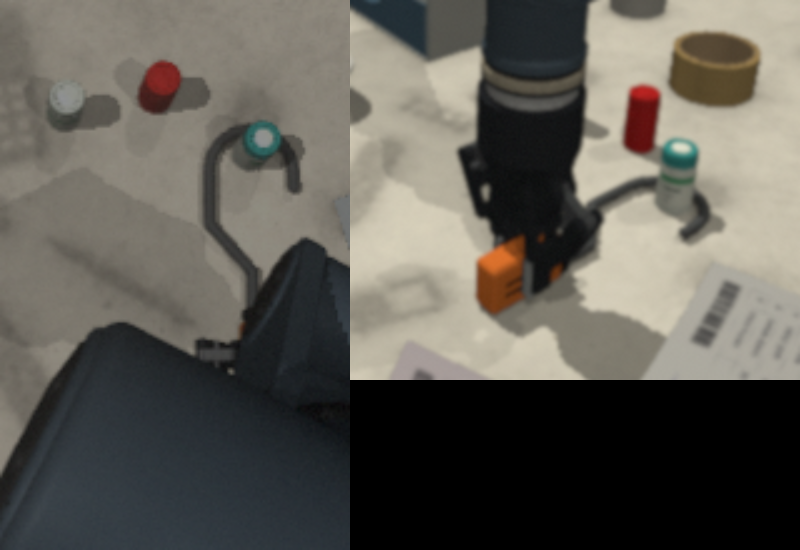

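The vial slides upright; the cap has moved to (263,138) in the crop. I continue the draw.

```bash
python3 -m handwheel '[[[0,0,0],[0.6,0,0],1],[[0,0,0],[1.3,0,0],1],[[0,0,0],[2.0,0,0],1],[[0,0,0],[2.8,0,0],1],[[0,0,0],[3.6,0,0],1],[[0,0,0],[4.4,0,0],1],[[0,0,0],[5.2,0,0],1],[[0,0,0],[6,0,0],1]]'
python3 -m handwheel '[[[0,0,0],[0.8,0,0],1],[[0,0,0],[1.6,0,0],1],[[0,0,0],[2.4,0,0],1],[[0,0,0],[3.2,0,0],1],[[0,0,0],[4.0,0,0],1],[[0,0,0],[4.8,0,0],1],[[0,0,0],[5.6,0,0],1],[[0,0,0],[6.4,0,0],1]]'
python3 -m handwheel '[[[0,0,0],[0.7,0,0],1],[[0,0,0],[1.3,0,0],1],[[0,0,0],[1.8,0,0],1],[[0,0,0],[2.2,0,0],1],[[0,0,0],[2.4,0,0],1],[[0,0,0],[2.4,0,0],1]]'
python3 look.py 5
```

```text
t: 9.25
eef_pos: [499.0, -163.7, 10.4]
tcp_rot: [[-1.0, 0.001, -0.001], [0.001, 1.0, -0.0], [0.001, -0.0, -1.0]]
ft_force: [0.5, 0.0, -1.2]
finger_gap: 0.274
t: 10.25
eef_pos: [434.5, -163.7, 10.4]
tcp_rot: [[-1.0, 0.001, -0.001], [0.001, 1.0, -0.0], [0.001, -0.0, -1.0]]
ft_force: [0.7, -0.4, -1.8]
finger_gap: 0.275
t: 11.0
eef_pos: [410.3, -163.7, 10.4]
tcp_rot: [[-1.0, 0.001, -0.001], [0.001, 1.0, 0.0], [0.001, 0.0, -1.0]]
ft_force: [0.9, 0.0, -2.3]
finger_gap: 0.271
t 11.0 now [ 410.3 -163.7   10.4] yaw 179.96 gap 0.271 F [ 0.9  0.  -2.3] q [-0.63  0.73  2.04 -0.    0.38 -2.2 ]
```

View pics/c5.png

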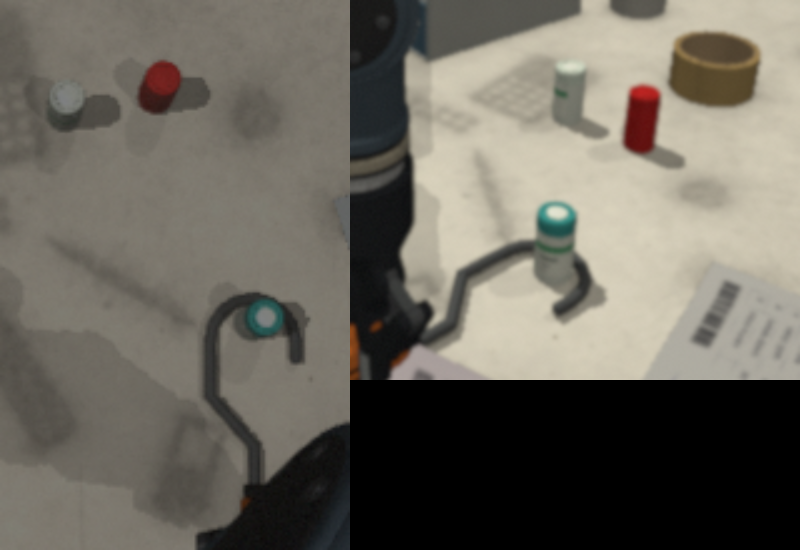

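```bash
python3 -m handwheel '[[[0,0,0],[-0.5,0,0],1],[[0,0,0],[-1.1,0,0],1],[[0,0,0],[-1.5,0,0],1],[[0,0,0],[-1.5,0,-1.5],1],[[0,0,0],[-1.5,0,-5],1],[[0,0,0],[-1.5,0,-9],1],[[0,0,0],[-1.5,0,-11.5],1],[[0,0,0],[-1.5,0,-11.5],1]]'
python3 -c "
from h import *
rel((440,-20,122,180),(440,-20,7,180))"
```

```text
t: 12.1
eef_pos: [426.5, -164.2, 127.7]
tcp_rot: [[-1.0, 0.0, 0.003], [0.0, 1.0, -0.003], [-0.003, -0.003, -1.0]]
ft_force: [0.7, -0.4, -2.0]
finger_gap: 0.277
t 12.1 now [ 426.5 -164.2  127.7] yaw 179.98 gap 0.277 F [ 0.7 -0.4 -2. ] q [-0.61  0.48  1.95 -0.    0.71 -2.18]
(440, -20, 122) [-0.2, 0.2, -0.0] [-1.35, 14.42, 0.53]
(440, -20, 7) [-0.2, 0.2, -0.0] [-1.31, 14.46, 12.03]
```

```bash
python3 -m handwheel '[[[0,0,0],[-0.3,2,0],1],[[0,0,0],[-0.6,6,0],1],[[0,0,0],[-1,10,0],1],[[0,0,0],[-1.3,13.5,0],1],[[0,0,0],[-1.3,14.5,3],1],[[0,0,0],[-1.3,14.5,7],1],[[0,0,0],[-1.3,14.5,10],1],[[0,0,0],[-1.3,14.5,11.3],1]]'
python3 -c "
from h import *
rel((440,-20,10,180),(440,-20,7,180))"
```

```text
t: 13.1
eef_pos: [438.2, -19.1, 12.2]
tcp_rot: [[-1.0, 0.0, -0.001], [0.0, 1.0, -0.002], [0.001, -0.002, -1.0]]
ft_force: [-0.2, 0.0, -1.6]
finger_gap: 0.272
t 13.1 now [438.2 -19.1  12.2] yaw 179.99 gap 0.272 F [-0.2  0.  -1.6] q [-0.3   0.72  2.05 -0.01  0.37 -1.86]
(440, -20, 10) [-0.1, -0.1, -0.0] [-0.18, -0.09, 0.22]
(440, -20, 7) [-0.1, -0.1, -0.0] [-0.18, -0.09, 0.52]
```

```bash
python3 -m handwheel '[[[0,0,0],[0,0,0.3],1],[[0,0,0],[0,0,0.45],1],[[0,0,0],[0,0,0.55],1],[[0,0,0],[0,0,0.55],1]]'
```

```text
t: 13.6
eef_pos: [438.7, -19.2, 7.4]
tcp_rot: [[-1.0, 0.0, 0.0], [0.0, 1.0, -0.002], [-0.0, -0.002, -1.0]]
ft_force: [0.2, -0.9, -1.9]
finger_gap: 0.275
```

```bash
python3 -m handwheel '[[[0,0,0],[0,0,0.05],1],[[0,0,0],[0,0,0.1],1],[[0,0,0],[0,0,0.1],0.2],[[0,0,0],[0,0,0.1],-0.2],[[0,0,0],[0,0,0.1],-1],[[0,0,0],[0,0,0.1],-1],[[0,0,0],[0,0,0.1],-1],[[0,0,0],[0,0,0.1],-1]]'
python3 -m handwheel '[[[0,0,0],[0,0,-2],-1],[[0,0,0],[0,0,-6],-1],[[0,0,0],[0,0,-11],-1],[[0,0,0],[0,0,-16],-1],[[0,0,0],[0,0,-18],-1],[[0,0,0],[0,0,-18],-1]]'
python3 - <<'E'
from h import *
rel()
c=cam("top");im,d=optics.capture("top");cv2.imwrite("pics/top6.png",im);np.save("top6.npy",d)
for k in optics.spot_point("vial_center","top")[:4]:print(k["score"],k["location"],at_z(c,*k["location"],31).round(1))
h=cv2.cvtColor(im,cv2.COLOR_BGR2HSV)
m=cv2.inRange(h,(80,80,40),(100,255,255));k,l,s,_=cv2.connectedComponentsWithStats(m)
for j in range(1,k):
    if s[j,4]>25 and s[j,0]>350:
        ys,xs=np.where(l==j);P=np.array([at_d(c,y,x,d[y,x]) for y,x in zip(ys,xs) if d[y,x]>0]);print(s[j],P.min(0),P.max(0),(P.min(0)+P.max(0))/2)
im2,_=optics.capture("scene");cv2.imwrite("pics/scene6.png",im2)
E
```

```text
t: 14.6
eef_pos: [438.7, -19.2, 6.3]
tcp_rot: [[-1.0, 0.0, 0.0], [0.0, 1.0, -0.002], [-0.0, -0.002, -1.0]]
ft_force: [0.5, 0.1, 0.4]
finger_gap: 0.995
t: 15.35
eef_pos: [439.5, -19.1, 187.8]
tcp_rot: [[-1.0, 0.0, 0.004], [0.0, 1.0, -0.003], [-0.004, -0.003, -1.0]]
ft_force: [-0.1, -0.4, -0.3]
finger_gap: 0.998
t 15.35 now [439.5 -19.1 187.8] yaw 179.99 gap 0.998 F [-0.1 -0.4 -0.3] q [-0.3   0.35  1.93 -0.    0.85 -1.87]
0.74 [246.4, 433.0] [ 595.6 -163.1   31. ]
0.52 [158.8, 394.9] [784.6 -83.   31. ]
[428 240  15  14 115] [ 579.01400748 -188.11053359    2.94688694] [ 610.02942037 -146.96495795   66.35285696] [ 594.52171392 -167.53774577   34.64987195]
```

View pics/top6.png

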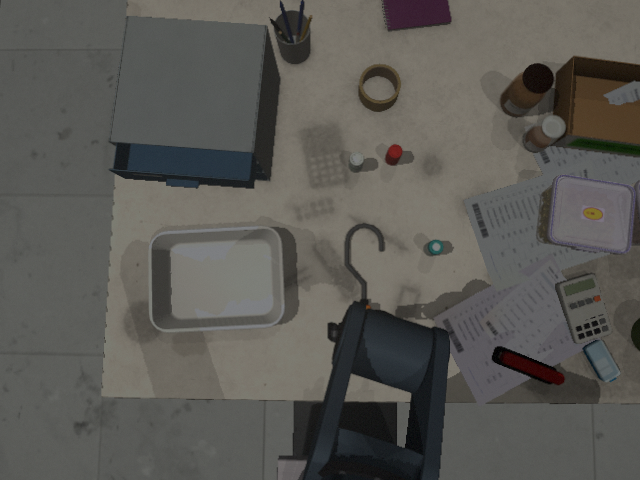

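View pics/scene6.png

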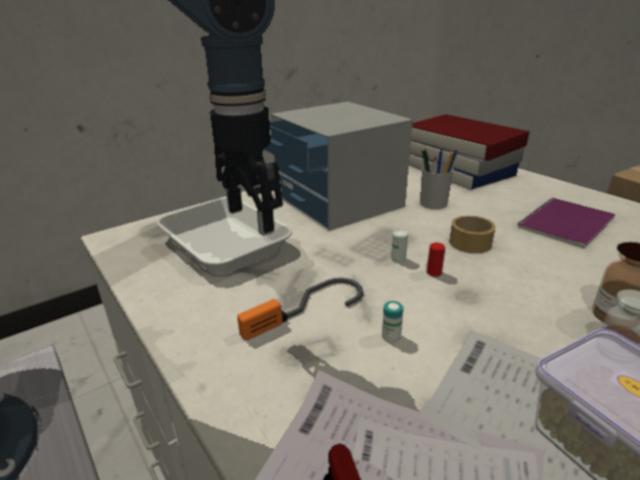

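```bash
python3 -m handwheel '[[[0,0,0],[-3,-3,0],-1],[[0,0,0],[-6.5,-6.5,0],-1],[[0,0,0],[-10,-9.5,0.5],-1],[[0,0,0],[-13,-12,1.5],-1],[[0,0,0],[-15.3,-14.4,2],-1],[[0,0,0],[-15.3,-14.4,2],-1],[[0,0,0],[-15.3,-14.4,2],-1]]'
python3 - <<'E'
from h import *
rel()
c=cam("wrist");im,d=optics.capture("wrist");cv2.imwrite("pics/w7.png",im)
h=cv2.cvtColor(im,cv2.COLOR_BGR2HSV)
m=cv2.inRange(h,(80,80,40),(100,255,255));k,l,s,_=cv2.connectedComponentsWithStats(m)
for j in range(1,k):
    if s[j,4]>150:
        ys,xs=np.where((l==j)&(d>0));P=np.array([at_d(c,y,x,d[y,x]) for y,x in zip(ys,xs)]);Q=P[P[:,2]>54];print(s[j],Q.min(0),Q.max(0),(Q.min(0)+Q.max(0))/2)
rel((594.5,-163,14,180))
E
```

```text
t: 16.38
eef_pos: [589.0, -161.8, 163.2]
tcp_rot: [[-1.0, 0.001, -0.006], [0.001, 1.0, 0.001], [0.006, 0.001, -1.0]]
ft_force: [0.6, 1.2, 0.0]
finger_gap: 0.999
t 16.375 now [ 589.  -161.8  163.2] yaw 179.97 gap 0.999 F [0.6 1.2 0. ] q [-0.45  0.59  1.53 -0.    1.03 -2.02]
[ 299  223   43   45 1068] [ 578.37640505 -178.03709824   54.08674956] [ 607.88044254 -149.69264654   64.05605104] [ 593.1284238  -163.86487239   59.0714003 ]
t 16.425 now [ 589.  -161.6  163.8] yaw 179.99 gap 0.996 F [ 0.2  0.9 -0.7] q [-0.45  0.59  1.53 -0.    1.03 -2.02]
(594.5, -163, 14) [0.0, -0.3, -0.0] [-0.63, -0.15, 14.98]
```

View pics/w7.png

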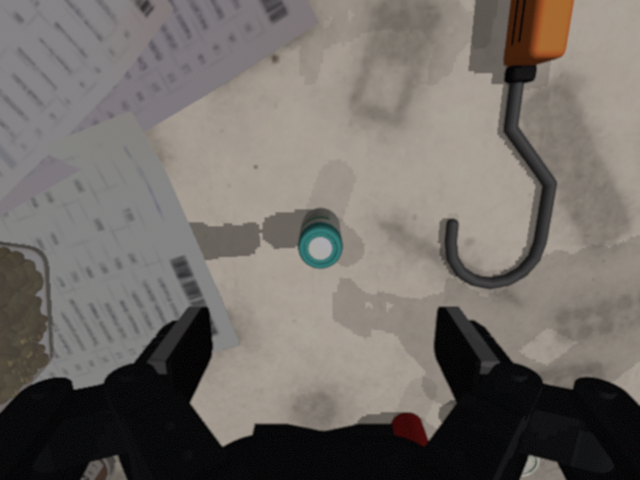

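```bash
python3 -m handwheel '[[[0,-0.3,0],[-0.5,-0.2,4],-1],[[0,-0.3,0],[-0.5,-0.2,9],-1],[[0,-0.3,0],[-0.55,-0.2,13],-1],[[0,-0.3,0],[-0.6,-0.2,15],-1],[[0,-0.3,0],[-0.6,-0.2,15],-1]]'
python3 -c "
from h import *
rel((594,-163.4,14,180))"
```

```text
t: 17.05
eef_pos: [593.2, -162.6, 12.8]
tcp_rot: [[-1.0, -0.0, -0.003], [-0.0, 1.0, 0.002], [0.003, 0.002, -1.0]]
ft_force: [0.6, -0.9, 1.3]
finger_gap: 1.002
t 17.05 now [ 593.2 -162.6   12.8] yaw -179.98 gap 1.002 F [ 0.6 -0.9  1.3] q [-0.45  0.82  1.59  0.    0.74 -2.02]
(594, -163.4, 14) [0.1, -0.2, 0.0] [-0.08, -0.08, -0.12]
```

```bash
python3 -m handwheel '[[[0,-0.1,0],[0,-0.1,-0.1],-0.6],[[0,-0.1,0],[0,-0.1,-0.1],-0.3],[[0,-0.1,0],[0,-0.1,-0.1],0],[[0,-0.1,0],[0,-0.1,-0.1],0.2],[[0,-0.1,0],[0,-0.1,-0.1],1],[[0,-0.1,0],[0,-0.1,-0.1],1],[[0,-0.1,0],[0,-0.1,-0.1],1],[[0,-0.1,0],[0,-0.1,-0.1],1]]'
python3 -m handwheel '[[[0,0,0],[0,0,-1],1],[[0,0,0],[0,0,-3.5],1],[[0,0,0],[0,0,-7],1],[[0,0,0],[0,0,-11],1],[[0,0,0],[0,0,-14],1],[[0,0,0],[0,0,-14],1]]'
python3 look.py 8; python3 - <<'E'
from h import *
c=cam("top");d=np.load("top6.npy");im=cv2.imread("pics/top6.png")
optics.capture("top")
print([(k["score"],at_z(c,*k["location"],4).round(1)) for k in optics.spot_point("tray_floor","top")[:2]])
P=[]
for y in range(215,345):
    for x in range(135,300):
        if d[y,x]>0:
            p=at_d(c,y,x,d[y,x])
            if 38<p[2]<52:P.append(p[:2])
print(cv2.minAreaRect(np.array(P,np.float32)))
F=[at_d(c,y,x,d[y,x]) for y in range(260,300) for x in range(190,240)]
print(np.median(np.array(F)[:,2]))
rel((525,288,154,180),(525,288,24,180))
E
```

```text
t: 18.05
eef_pos: [593.6, -163.8, 14.5]
tcp_rot: [[-1.0, -0.0, -0.0], [-0.0, 1.0, 0.001], [0.0, 0.001, -1.0]]
ft_force: [-0.8, 0.7, 4.8]
finger_gap: 0.351
t: 18.8
eef_pos: [595.3, -164.7, 157.4]
tcp_rot: [[-1.0, -0.001, 0.005], [-0.001, 1.0, -0.001], [-0.005, -0.001, -1.0]]
ft_force: [0.3, -0.1, -0.8]
finger_gap: 0.353
t 18.8 now [ 595.3 -164.7  157.4] yaw -179.97 gap 0.353 F [ 0.3 -0.1 -0.8] q [-0.45  0.6   1.52  0.    1.01 -2.02]
[(0.89, array([528.1, 292.3,   4. ]))]
((521.9222412109375, 293.0423278808594), (213.91390991210938, 283.60650634765625), 3.680182456970215)
2.452034906423364
t 19.0 now [ 592.5 -163.5  152.9] yaw -179.98 gap 0.347 F [0.  0.1 0. ] q [-0.45  0.61  1.53  0.    1.01 -2.02]
(525, 288, 154) [0.2, -0.2, 0.0] [6.73, 45.15, 0.04]
(525, 288, 24) [0.2, -0.2, 0.0] [6.69, 45.12, 13.04]
```

View pics/c8.png

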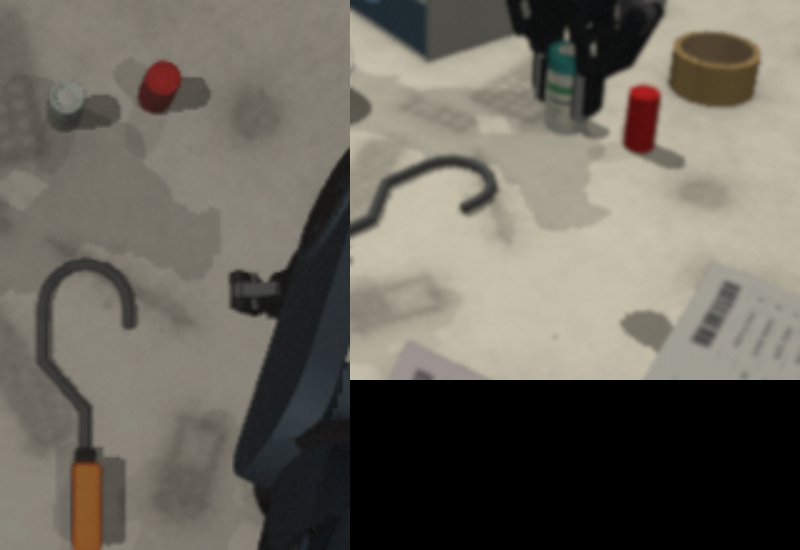

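```bash
python3 -m handwheel '[[[0,0,0],[0.5,3,0],1],[[0,0,0],[1.2,8,0],1],[[0,0,0],[2,14,0],1],[[0,0,0],[3,20,0],1],[[0,0,0],[4,26,0],1],[[0,0,0],[5,32,0],1],[[0,0,0],[5.8,37.5,0],1],[[0,0,0],[6.4,42,0],1]]'
python3 -m handwheel '[[[0,0,0],[0.2,3,0],1],[[0,0,0],[0.2,3,0],1],[[0,0,0],[0.2,3,0],1]]'
python3 -c "
from h import *
rel((524,290,40,180),(524,290,21,180))"
```

```text
t: 20.0
eef_pos: [526.7, 258.4, 152.6]
tcp_rot: [[-1.0, -0.002, -0.006], [-0.002, 1.0, 0.002], [0.006, 0.002, -1.0]]
ft_force: [0.2, -0.2, -0.3]
finger_gap: 0.353
t: 20.38
eef_pos: [524.0, 287.7, 151.5]
tcp_rot: [[-1.0, -0.002, -0.009], [-0.002, 1.0, 0.001], [0.009, 0.001, -1.0]]
ft_force: [0.2, 0.3, -0.8]
finger_gap: 0.348
t 20.375 now [524.  287.7 151.5] yaw -179.9 gap 0.348 F [ 0.2  0.3 -0.8] q [ 0.31  0.59  1.57  0.    0.99 -1.26]
(524, 290, 40) [0.0, -0.5, 0.1] [-0.1, 0.22, 11.15]
(524, 290, 21) [0.0, -0.5, 0.1] [-0.12, 0.22, 13.05]
```

```bash
python3 -m handwheel '[[[0,-0.4,0],[0,0,2],1],[[0,-0.4,0],[0,0,5],1],[[0,-0.4,0],[0,0,8],1],[[0,-0.4,0],[0,0,10.5],1],[[0,-0.4,0],[0,0,12],1],[[0,-0.4,0],[0,0,12.5],1],[[0,-0.4,0],[0,0,12.5],1]]'
python3 -c "
from h import *
rel((524,290,21.5,180))"
```

```text
t: 21.25
eef_pos: [523.3, 287.5, 26.7]
tcp_rot: [[-1.0, -0.001, -0.001], [-0.001, 1.0, 0.001], [0.001, 0.001, -1.0]]
ft_force: [0.1, -0.8, -0.7]
finger_gap: 0.349
t 21.25 now [523.3 287.5  26.7] yaw -179.93 gap 0.349 F [ 0.1 -0.8 -0.7] q [ 0.31  0.78  1.64  0.    0.72 -1.26]
(524, 290, 21.5) [0.0, -0.1, 0.1] [-0.07, 0.25, 0.52]
```

```bash
python3 -m handwheel '[[[0,-0.1,0],[0,0,0.2],1],[[0,-0.1,0],[0,0,0.35],1],[[0,-0.1,0],[0,0,0.45],1],[[0,-0.1,0],[0,0,0.45],1]]'
python3 -m handwheel '[[[0,0,0],[0,0,0.05],1],[[0,0,0],[0,0,0.1],1],[[0,0,0],[0,0,0.1],1]]'
```

```text
t: 21.75
eef_pos: [523.2, 287.6, 22.3]
tcp_rot: [[-1.0, -0.001, 0.0], [-0.001, 1.0, 0.001], [-0.0, 0.001, -1.0]]
ft_force: [0.1, -1.2, -0.6]
finger_gap: 0.35
t: 22.12
eef_pos: [523.2, 287.6, 21.2]
tcp_rot: [[-1.0, -0.001, 0.0], [-0.001, 1.0, 0.001], [-0.0, 0.001, -1.0]]
ft_force: [0.2, -0.4, 0.3]
finger_gap: 0.349
```

```bash
python3 -m handwheel '[[[0,0,0],[0,0,0.05],1],[[0,0,0],[0,0,0.08],1],[[0,0,0],[0,0,0.08],1]]'
python3 -m handwheel '[[[0,0,0],[0,0,0],0.25],[[0,0,0],[0,0,0],0.1],[[0,0,0],[0,0,0],-0.1],[[0,0,0],[0,0,0],-0.4],[[0,0,0],[0,0,0],-1],[[0,0,0],[0,0,0],-1],[[0,0,0],[0,0,0],-1]]'
python3 - <<'E'
from h import *
im,d=optics.capture("scene");cv2.imwrite("pics/s9.png",cv2.resize(im[130:300,120:320],None,fx=3,fy=3));rel()
E
```

```text
t: 22.5
eef_pos: [523.2, 287.6, 20.4]
tcp_rot: [[-1.0, -0.001, 0.0], [-0.001, 1.0, 0.001], [-0.0, 0.001, -1.0]]
ft_force: [0.5, 0.2, 0.1]
finger_gap: 0.345
t: 23.38
eef_pos: [523.2, 287.6, 20.4]
tcp_rot: [[-1.0, -0.001, 0.0], [-0.001, 1.0, 0.001], [-0.0, 0.001, -1.0]]
ft_force: [-0.4, -0.6, -0.5]
finger_gap: 1.001
t 23.425 now [523.2 287.6  20.4] yaw -179.92 gap 1.0 F [ 0.3 -0.1  0.5] q [ 0.32  0.79  1.64  0.    0.71 -1.26]
```

View pics/s9.png

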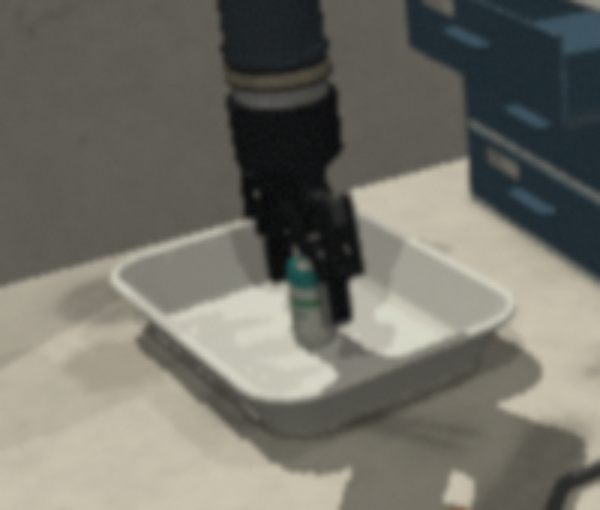

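The vial stands in the tray at about (305,305) in the crop, released. I retreat straight up and take a final check.

```bash
python3 -m handwheel '[[[0,0,0],[0,0,-1.5],-1],[[0,0,0],[0,0,-5],-1],[[0,0,0],[0,0,-10],-1],[[0,0,0],[0,0,-15],-1],[[0,0,0],[0,0,-20],-1],[[0,0,0],[0,0,-20],-1]]'
python3 -m handwheel '[[[0,0,0],[2,-5,0],-1],[[0,0,0],[4,-10,0],-1],[[0,0,0],[6,-16,0],-1],[[0,0,0],[6,-20,0],-1],[[0,0,0],[6,-20,0],-1],[[0,0,0],[6,-20,0],-1]]'
python3 - <<'E'
from h import *
rel()
c=cam("top");im,d=optics.capture("top");im2,_=optics.capture("scene")
a=cv2.resize(im[110:350,130:450],None,fx=1.25,fy=1.25);b=cv2.resize(im2[130:350,130:480],None,fx=2.2,fy=2.2)[:, :770]
cv2.imwrite("pics/f_top.png",im);cv2.imwrite("pics/f_scene.png",b)
h=cv2.cvtColor(im,cv2.COLOR_BGR2HSV)
m=cv2.inRange(h,(80,80,40),(100,255,255));k,l,s,_=cv2.connectedComponentsWithStats(m)
for j in range(1,k):
    if s[j,4]>25 and 150<s[j,0]<290 and s[j,1]>215:
        ys,xs=np.where((l==j)&(d>0));P=np.array([at_d(c,y,x,d[y,x]) for y,x in zip(ys,xs)]);print(s[j],P.min(0),P.max(0),P.mean(0))
for k in optics.spot_point("pale_vial_center","top")[:2]:print(k["score"],at_z(c,*k["location"],31).round(1))
E
```

```text
t: 24.18
eef_pos: [526.0, 288.5, 226.4]
tcp_rot: [[-1.0, -0.002, 0.012], [-0.002, 1.0, 0.004], [-0.012, 0.004, -1.0]]
ft_force: [-0.1, -0.8, -1.0]
finger_gap: 1.005
t: 24.92
eef_pos: [466.0, 88.7, 224.6]
tcp_rot: [[-1.0, -0.001, 0.011], [-0.001, 1.0, 0.005], [-0.011, 0.005, -1.0]]
ft_force: [-0.3, 0.5, -0.2]
finger_gap: 0.998
t 24.925 now [466.   88.7 224.6] yaw -179.95 gap 0.998 F [-0.3  0.5 -0.2] q [-0.05  0.33  1.82  0.01  0.98 -1.63]
[209 271  14  14 100] [510.22911059 272.58515503  59.89358396] [536.74269853 300.31055771  70.28697406] [522.81172263 285.62857502  65.68181261]
0.75 [780.4   3.7  31. ]
```

View pics/f_top.png

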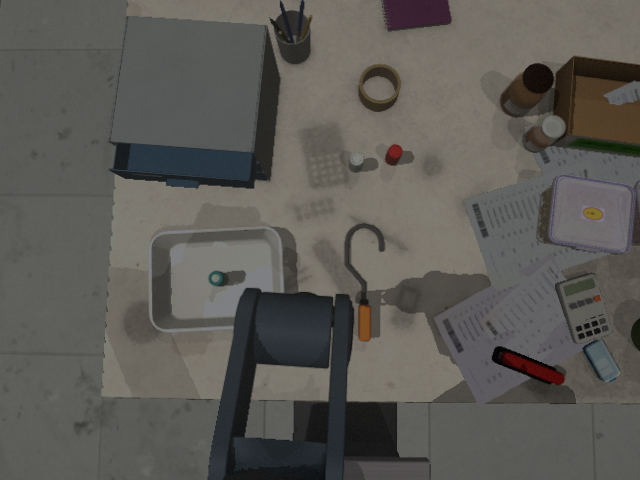

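View pics/f_scene.png

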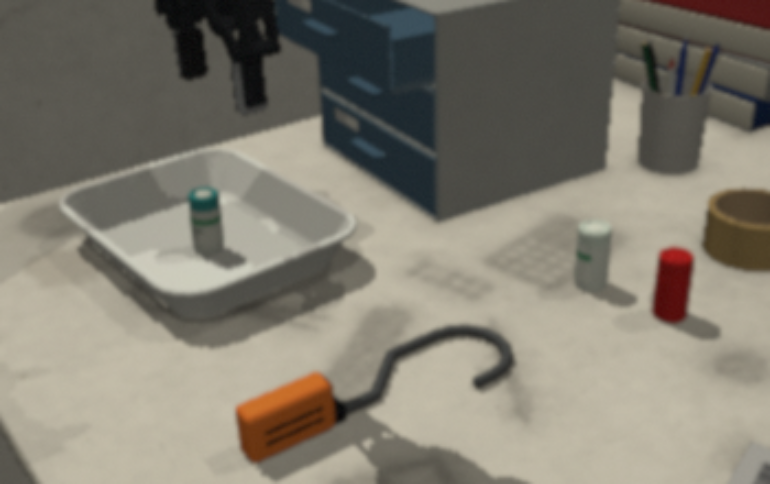

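The vial stands upright in the tray: top px (218,279), cap top about 66 mm up, as expected. The hook lies flat, the pale vial is unmoved at top px (356,162), and the arm is clear.

```bash
python3 -c "
from plant import r
print(r.job_done())"
```

```text
the job is handed in; nothing more can be done
None
```

The job is done and handed in at about 25 s of the 64 s allowed. I took the hook by its orange grip and lowered the crook round the teal-capped vial. I drew it about 168 mm towards the robot, still standing, before the gripper touched it. I then laid the hook flat, gripped the vial and stood it on the tray floor.

**Last checks:**
- **Vial:** it stands upright near the middle of the tray at about (523, 287). The cap top reads about 66 mm against 68–69 mm expected, within the calibration error.
- **Hook:** it lies flat on the table.
- **Pale vial and red look-alike:** both are at the same pixels in the pictures as at the start. The network's point for the pale vial did differ by about 11 mm between the first and last looks (769 to 780 in x), which I put down to detector scatter because the picture shows no movement.
- **Arm:** it is clear of everything, and the largest wrist force read at the end of any move was about 6 N.

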